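Set the switch box to the fan and start it

TASK

The grey switch box feeds one of the workshop's machines at a time, and its pointer knob stands at off. Turn the knob until its pointer clicks home at the round tile that bears the fan sign (a four-armed cross), then press the start button fully down and let it come up again. Do not press the button before the pointer is there, and leave the pen and the small carton beside the box where they are.

Things in the scene. Friction and masses are not known exactly. Their poses are not given: they have to be found in the camera images.
- switch_box: Low grey box with a grey top panel, 200 (x) x 190 (y) x 70 mm high, fixed to the bench. Origin: centre of its underside; +x is its back side, away from the button. The knob's axis stands over the origin. Off is a black dash on the panel at +60 degrees from the box's x axis (towards +y); the three tiles lie at +20, -20 and -60 degrees, in an order that differs each time.
- selector (a joint): Angle of the pointer knob, rad: 0 at off, growing clockwise seen from above. It clicks at 0, 0.698, 1.396 and 2.094 (40 degrees apart), where it is drawn into place by a spring; getting over a click takes up to about 0.1 N m. End stops just beyond the first and last.
- selector_axis (a point): Point on the knob's axis at the height of the knob's top, 34 mm above the panel; turns with the knob, its x axis is the pointer's direction, z up. The knob is a black upright wing, 14 mm thick, 26 mm high (8 to 34 mm above the panel), reaching 50 mm from the axis on the pointer's side (white line on top) and 30 mm on the other, on a round foot 44 mm across and 12 mm high.
- fan_tile: White round tile, 38 mm across, 3 mm thick, lying fixed on the panel 74 mm from the knob's axis, with a black four-armed cross (28 mm, the fan sign): the target. Origin: centre of its underside, on the panel.
- lamp_tile: The same kind of tile, with a black filled disc (19 mm). Not the target.
- belt_tile: The same kind of tile, with two parallel black bars. Not the target.
- start_button_top (a point): Centre of the top of the start button, a grey round push button 28 mm across in a black housing at the panel's front right corner (70 mm in front of the knob's axis and 62 mm to its right in the box's frame); it moves down with the button.
- start_button (a joint): Travel of the start button, m: 0 up, 0.006 fully down (about 5 N); springs back.
- marker: Bystander: white pen with a black cap, 135 mm, lying to the right of the switch box. Origin: centre of its underside.
- box_screws: Bystander: small pale carton, 70x45x30 mm, to the left of the switch box. Origin: centre of its underside.

How it is judged (in metres and radians):
On the way, in this order (a step that is already met when the one before it is completed fails the run):
1. the pointer rests at the fan tile (y of fan_tile in the frame of selector_axis between -0.012 and 0.012 m and x of fan_tile in the frame of selector_axis above 0.04 m and velocity of joint selector between -0.1 and 0.1 rad/s), for 0.2 s.
2. the start button is pressed fully down (y of fan_tile in the frame of selector_axis between -0.012 and 0.012 m and x of fan_tile in the frame of selector_axis above 0.04 m and value of joint start_button above 0.0045 m), for 0.05 s.
At the end, for the whole second after the job is handed in: the pointer's line passes within 12 mm of the centre of the fan tile (about 9 degrees) and the start button, having been pressed at least 4.5 mm down, is up again (within 1.5 mm) (y of fan_tile in the frame of selector_axis between -0.012 and 0.012 m and x of fan_tile in the frame of selector_axis above 0.04 m and value of joint start_button below 0.0015 m); the robot touches nothing.
It fails at once if the start button is pressed (over 3 mm) while the pointer is not at the fan tile (value of joint start_button above 0.003 m and not (y of fan_tile in the frame of selector_axis between -0.012 and 0.012 m and x of fan_tile in the frame of selector_axis above 0.04 m)).
It fails at once if the pen or the small carton is moved by more than 30 mm (distance of any of marker, box_screws from where it was at the start of the episode above 0.03 m).
It also fails if it takes over 48 s, if anything falls off the work surface, if the arm or the gripper's body presses on something with over 40 N, if the wrist force passes 120 N, or if a joint passes its speed limit or range.

ROBOT

A 6-joint arm with a two-finger parallel gripper is mounted at the origin on a cart in front of the work surface, level with it; the furniture and walls round the work are solid. World frame = base frame: x ahead of the robot, y to its left, z up, the work surface at z = 0. Lengths are in mm, angles in degrees, forces in N, time in s.
With the tool pointing down it reaches from about 325 to 875 mm from the base axis. Payload 4.4 kg.
Tool frame: the origin (TCP) lies midway between the tips of the shut fingers; the grasp point (between the pads) lies 19 mm behind it; z points along the fingers, y is the line along which they close (so a half turn about z gives the same grasp; the last joint's range is limited). The gripper opens to 85 mm and grips with 20 to 120 N. Pads are 22 mm wide; open, the fingers measure 114 mm over their backs; the gripper's body (76 mm by 85 mm) begins 54 mm behind the grasp point. The pads swing forward as they close: fully open they stand 13 mm farther back than shut.
Start: joints at [-78.638, 11.837, 88.321, -0, 79.842, -8.623], TCP at [196.506, -540.382, 231.282] pointing down, gripper open.
Joint ranges: [-156.59, 156.59], [-49.26, 127.26], [12.9, 141.05], [-63.56, 243.56], [4.71, 150.69], [-161.64, 161.64]. Speed limits (degrees/s): [159.86, 159.86, 180, 180, 180, 180].

INTERFACE

Orientations are given as [roll, pitch, yaw] about the fixed x, y, z axes, in that order (R = Rz(yaw) Ry(pitch) Rx(roll)).
In Python, from cell import r gives the robot as it stands. The module is installed in compiled form; this text tells all that it offers.
- The arm moves only by the tool jog_arm, never from a script. Its argument "plan" is a list of rows, each an object of numbers: "x", "y", "z": the shift along the tool's x, y, z each as a share of 1 m, from -1 to 1; "wx", "wy", "wz": the turn, a rotation vector about the tool's x, y, z each as a share of pi/2 rad, from -1 to 1; "fingers": the opening, from 0 (shut) to 1 (fully open). In form: [{"x": .., "y": .., "z": .., "wx": .., "wy": .., "wz": .., "fingers": ..}, ...]. A call has 1 to 8 rows; each row is the pose to reach, as a shift and turn from the pose commanded when the call began, along the tool's axes at that moment; what a row does not reach only later rows make up. A row lasts 1/8 s, in which the tool goes at most 62.5 mm and 10.7 degrees, less where a joint would pass 70% of its speed; a pose out of reach is approached as far as the arm can. A call with a number of a shift or a turn outside -1 to 1 is refused whole. A call with a gripper value outside its range is refused whole. The fingers move at their own pace and stop on an object; the grip force is fixed at half the most. Time passes only in rows, so rows that repeat a pose let the fingers close. It gives the time, the measured TCP pose, the force, the opening and the grip force at its end, in the units of the state.
- r.get_obs(): the state, without advancing time (a new reading comes with each control period).
- r.read_camera(name): name is "scene" or "top"; returns a dict with "frame" (480x640x3 uint8, blue, green, red), "range_z" (480x640 float32, mm along the optical axis (not along the pixel's ray), 0 where there is no reading), "fov_y" (degrees; the focal length in pixels is half the picture's height over the tangent of half this angle, whatever the lens; pixels are square), "cx", "cy" (the principal point, pixels), "D" ([k1, k2, p1, p2, k3] as OpenCV has them; the pictures are not rectified), "T" (4x4, takes a point from camera to world coordinates). Camera axes: x right, y down, z forward; pixel columns grow to the right and rows downward; lengths in mm; the calibration is good to about 2 mm. A picture is of the moment at which its call begins.
- r.hand_in(): hands the job in; it is judged then, once.
The state is a dict: "time": time; "qpos": joint angles; "qd": joint speeds; "effort": joint torques, N m; "ee_pos": TCP position; "eef_rot": TCP orientation; "wrist_force": force on the tool from outside, world axes, zero at the start; "wrist_torque": the same for the moment, N m; "finger_gap": finger opening in mm; "grasp_force": force on a finger pad.
Only numpy, scipy, OpenCV 4.12 (cv2) and the standard library are available. Lean on these libraries where they do the work, as an engineer would, in place of code of your own. Each camera call takes 0.05 s, during which the arm holds its last target. There are 200 camera calls.

## Working session

There is one attempt and no reset: what is moved stays moved. The work goes in short steps, Python scripts to look and compute and a tool call to move; the robot and the scene stay as the last step left them, time stands still between calls to the robot, and variables do not carry over. Pictures are saved under pics/ and viewed, at most 10 in all, crops included, and the job is handed in when it is done.

Besides the shell and the picture viewer there is one more tool, called as name([rows], argument=value, ...), one row to a line, values as JSON. jog_arm: Moves the arm, as the interface text tells. Its arguments: {"type":"object","properties":{"plan":{"type":"array"}},"required":["plan"]}

```bash
mkdir -p pics
cat > h.py <<'E'
import numpy as np, cv2
from cell import r
def cam(n):
    c=r.read_camera(n); f=240/np.tan(np.radians(c["fov_y"]/2))
    K=np.array([[f,0,c["cx"]],[0,f,c["cy"]],[0,0,1]]); return c,K
def px2w(c,K,u,v,z=None):
    p=cv2.undistortPoints(np.array([[[u,v]]],float),K,np.array(c["D"],float))[0,0]
    d=np.array([p[0],p[1],1.]); T=np.array(c["T"])
    if z is None:
        return T[:3,:3]@(d*c["range_z"][int(round(v)),int(round(u))])+T[:3,3]
    w=T[:3,:3]@d; return T[:3,3]+w*(z-T[2,3])/w[2]
E
python3 - <<'E'
from h import *
for n in("top","scene"):
    c,K=cam(n); cv2.imwrite(f"pics/{n}0.png",c["frame"]); print(n,np.round(c["T"],3).tolist(),K[0,0])
o=r.get_obs(); print(o["time"],o["ee_pos"],o["eef_rot"])
E
```

```text
top [[-0.011, -0.993, 0.119, 419.711], [-1.0, 0.013, 0.018, 323.136], [-0.019, -0.118, -0.993, 952.844], [0.0, 0.0, 0.0, 1.0]] 615.4336930631865
scene [[-0.473, -0.378, 0.796, -154.895], [-0.881, 0.224, -0.417, 663.221], [-0.021, -0.898, -0.439, 460.103], [0.0, 0.0, 0.0, 1.0]] 459.52325295323527
0.1 [ 196.35193492 -539.6778524   230.22796243] [-1.79878875e+02 -1.65372176e-02  1.99857032e+01]
```

View pics/top0.png

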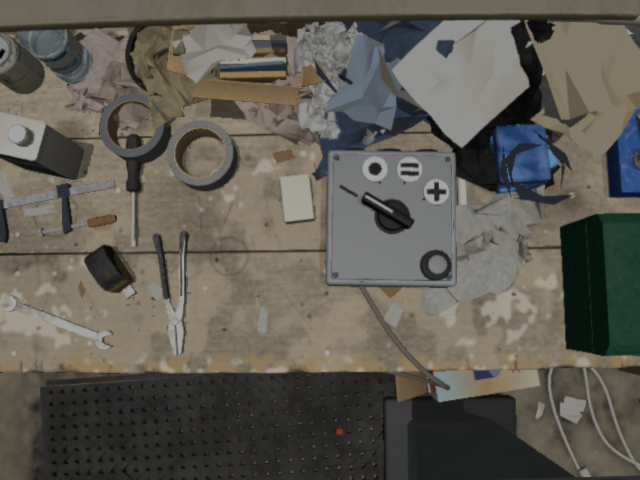

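View pics/scene0.png

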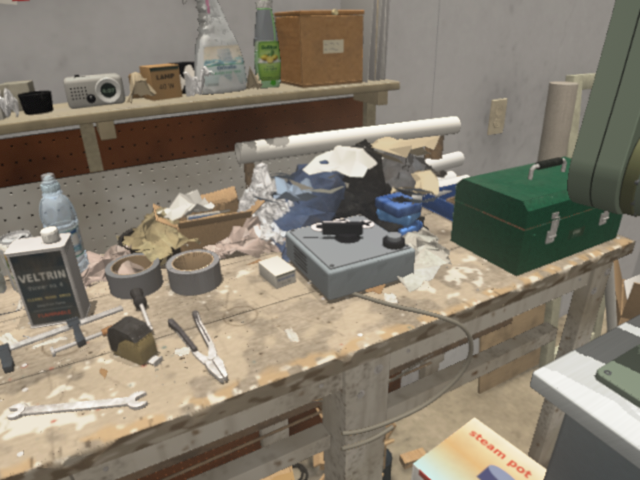

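The top view shows the knob at about (392,215) with its pointer up-left. The lamp tile is at (375,168), belt at (409,168) and fan at (436,192), which is the last detent. The button is at (436,265). I'll enlarge this area.

Run:
```python
from h import *
c,K=cam("top"); im=c["frame"][140:295,315:475]
cv2.imwrite("pics/crop1.png",cv2.resize(im,None,fx=3.75,fy=3.75,interpolation=cv2.INTER_CUBIC))
for n,u,v,z in[("lamp",375,168,73),("belt",409,168,73),("fan",436,192,73),("btn",436,265,None),("panel",350,250,None),("carton",297,198,None),("pen",462,190,None),("c1",335.5,157,70),("c2",449,157,70),("c3",449,276.5,70),("c4",334.5,276.5,70)]:
    print(n,np.round(px2w(c,K,u,v,z),1))
```

```text
lamp [619.1 254.4  73. ]
belt [618.4 204.9  73. ]
fan [582.4 166.8  73. ]
btn [475.1 173.9  93.6]
panel [499.9 292.9  70.1]
carton [584.2 370.8  28.9]
pen [595.6 116.2  15.7]
c1 [637.1 311.7  70. ]
c2 [634.8 145.2  70. ]
c3 [459.9 151.7  70. ]
c4 [462.1 315.7  70. ]
```

View pics/crop1.png

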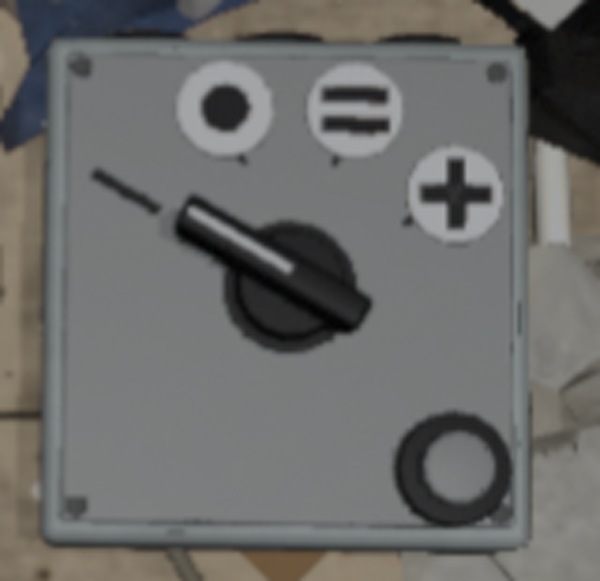

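Run:
```python
from h import *
c,K=cam("top")
for u,v in[(600,250),(600,300),(575,320),(630,230),(520,160),(450,60)]: print(u,v,np.round(px2w(c,K,u,v),1))
# fit centre/yaw
from scipy.optimize import least_squares as ls
P=[px2w(c,K,u,v,73)[:2] for u,v in[(375,168.8),(409.7,169.3),(436.3,191.7)]]
f=lambda q:np.concatenate([q[:2]+74*np.array([np.cos(q[2]+a),np.sin(q[2]+a)])-p for a,p in zip(np.radians([20,-20,-60]),P)])
s=ls(f,[548,231,0]);q=s.x;print(q[:2],np.degrees(q[2]),s.fun.round(1))
foot=px2w(c,K,315+290/3.75,140+286/3.75,80);print("foot",foot)
w=[px2w(c,K,315+u/3.75,140+v/3.75,104)[:2] for u,v in[(190,213),(292,268)]];d=w[0]-w[1];print("wing",w,np.degrees(np.arctan2(d[1],d[0])))
print("btn",px2w(c,K,315+460/3.75,140+466/3.75,93.6))
```

```text
600 250 [488.6 -37.3 143.4]
600 300 [422.5 -37.2 134.4]
575 320 [394.2 -38.6  41.9]
630 230 [513.6 -75.  153.8]
520 160 [625.2  46.   87. ]
450 60 [748.1 155.8 157.7]
[547.69241768 231.33340176] -1.7106225222096165 [ 0.1  0.1 -0.   0.  -0.  -0.1]
foot [546.63166949 231.79499912  80.        ]
wing [array([571.1375088 , 270.84771192]), array([549.88866499, 233.38814271])] 60.43603731304189
btn [476.09865804 171.57553977  93.6       ]
```

jog_arm([
  {"x": 0.02, "y": -0.02, "z": -0.05, "wz": -0.1, "fingers": 0.6},
  {"x": 0.594, "y": -0.605, "z": -0.05, "wz": -0.9, "fingers": 0.6},
  {"x": 0.594, "y": -0.605, "z": -0.05, "wz": -0.9, "fingers": 0.6},
  {"x": 0.594, "y": -0.605, "z": -0.05, "wz": -0.9, "fingers": 0.6},
  {"x": 0.594, "y": -0.605, "z": -0.05, "wz": -0.9, "fingers": 0.6},
  {"x": 0.594, "y": -0.605, "z": -0.05, "wz": -0.9, "fingers": 0.6},
  {"x": 0.594, "y": -0.605, "z": -0.05, "wz": -0.9, "fingers": 0.6},
  {"x": 0.594, "y": -0.605, "z": -0.05, "wz": -0.9, "fingers": 0.6},
])

```text
$.plan[0]: bad value
```

jog_arm([
  {"x": 0.02, "y": -0.02, "z": -0.05, "wx": 0, "wy": 0, "wz": -0.1, "fingers": 0.6},
  {"x": 0.594, "y": -0.605, "z": -0.05, "wx": 0, "wy": 0, "wz": -0.9, "fingers": 0.6},
  {"x": 0.594, "y": -0.605, "z": -0.05, "wx": 0, "wy": 0, "wz": -0.9, "fingers": 0.6},
  {"x": 0.594, "y": -0.605, "z": -0.05, "wx": 0, "wy": 0, "wz": -0.9, "fingers": 0.6},
  {"x": 0.594, "y": -0.605, "z": -0.05, "wx": 0, "wy": 0, "wz": -0.9, "fingers": 0.6},
  {"x": 0.594, "y": -0.605, "z": -0.05, "wx": 0, "wy": 0, "wz": -0.9, "fingers": 0.6},
  {"x": 0.594, "y": -0.605, "z": -0.05, "wx": 0, "wy": 0, "wz": -0.9, "fingers": 0.6},
  {"x": 0.594, "y": -0.605, "z": -0.05, "wx": 0, "wy": 0, "wz": -0.9, "fingers": 0.6},
])

```text
time: 1.2
ee_pos: [390.1, -114.7, 281.4]
eef_rot: [179.9, 0.0, 101.2]
wrist_force: [0.8, -0.4, 0.0]
finger_gap: 51.1
grasp_force: 0.0
```

jog_arm([
  {"x": 0.309, "y": 0.2215, "z": 0, "wx": 0, "wy": 0, "wz": -0.9, "fingers": 0.6},
  {"x": 0.309, "y": 0.2215, "z": 0, "wx": 0, "wy": 0, "wz": -0.9, "fingers": 0.6},
  {"x": 0.309, "y": 0.2215, "z": 0, "wx": 0, "wy": 0, "wz": -0.9, "fingers": 0.6},
  {"x": 0.309, "y": 0.2215, "z": 0, "wx": 0, "wy": 0, "wz": -0.9, "fingers": 0.6},
  {"x": 0.309, "y": 0.2215, "z": 0, "wx": 0, "wy": 0, "wz": -0.9, "fingers": 0.6},
  {"x": 0.309, "y": 0.2215, "z": 0, "wx": 0, "wy": 0, "wz": -0.9, "fingers": 0.6},
  {"x": 0.309, "y": 0.2215, "z": 0, "wx": 0, "wy": 0, "wz": -0.9, "fingers": 0.6},
  {"x": 0.309, "y": 0.2215, "z": 0, "wx": 0, "wy": 0, "wz": -0.9, "fingers": 0.6},
])

```text
time: 2.2
ee_pos: [548.1, 230.3, 280.3]
eef_rot: [-180.0, -0.1, -177.7]
wrist_force: [-0.5, -0.2, -0.6]
finger_gap: 51.0
grasp_force: 0.0
```

jog_arm([
  {"x": 0, "y": 0, "z": 0.05, "wx": 0, "wy": 0, "wz": -0.627, "fingers": 0.6},
  {"x": 0, "y": 0, "z": 0.1, "wx": 0, "wy": 0, "wz": -0.627, "fingers": 0.6},
  {"x": 0, "y": 0, "z": 0.14, "wx": 0, "wy": 0, "wz": -0.627, "fingers": 0.6},
  {"x": 0, "y": 0, "z": 0.14, "wx": 0, "wy": 0, "wz": -0.627, "fingers": 0.6},
  {"x": 0, "y": 0, "z": 0.14, "wx": 0, "wy": 0, "wz": -0.627, "fingers": 0.6},
  {"x": 0, "y": 0, "z": 0.14, "wx": 0, "wy": 0, "wz": -0.627, "fingers": 0.6},
  {"x": 0, "y": 0, "z": 0.14, "wx": 0, "wy": 0, "wz": -0.627, "fingers": 0.6},
  {"x": 0, "y": 0, "z": 0.14, "wx": 0, "wy": 0, "wz": -0.627, "fingers": 0.6},
])

```text
time: 3.2
ee_pos: [548.2, 229.0, 141.2]
eef_rot: [180.0, -0.0, -121.6]
wrist_force: [0.3, 0.0, 0.1]
finger_gap: 51.0
grasp_force: 0.0
```

Run:
```python
from h import *
c,K=cam("scene"); cv2.imwrite("pics/s2.png",cv2.resize(c["frame"][120:310,240:480],None,fx=3,fy=3,interpolation=cv2.INTER_CUBIC))
o=r.get_obs();print(o["ee_pos"],o["eef_rot"],o["qpos"])
```

```text
[548.19589399 228.96754012 141.20472584] [ 1.79992431e+02 -6.22706662e-03 -1.21619019e+02] [ 1.43256544e+01  1.90363404e+01  9.04818744e+01  1.17744583e-03
  7.04915238e+01 -1.34055720e+02]
```

View pics/s2.png

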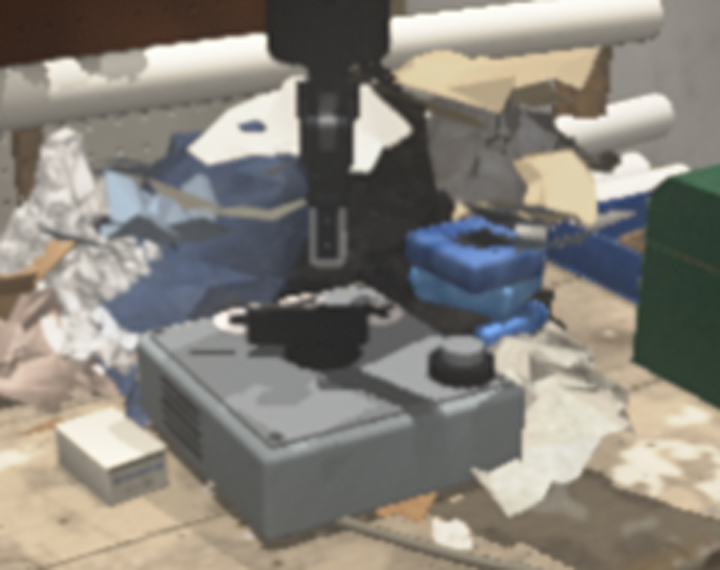

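The fingers hang over the knob at (325,240) in the crop, aligned with the wing. Next I descend and grip.

jog_arm([
  {"x": -0.0016, "y": 0.0019, "z": 0.02, "wx": 0, "wy": 0, "wz": 0, "fingers": 0.6},
  {"x": -0.0016, "y": 0.0019, "z": 0.04, "wx": 0, "wy": 0, "wz": 0, "fingers": 0.6},
  {"x": -0.0016, "y": 0.0019, "z": 0.054, "wx": 0, "wy": 0, "wz": 0, "fingers": 0.6},
  {"x": -0.0016, "y": 0.0019, "z": 0.054, "wx": 0, "wy": 0, "wz": 0, "fingers": 0.4},
  {"x": -0.0016, "y": 0.0019, "z": 0.054, "wx": 0, "wy": 0, "wz": 0, "fingers": 0},
  {"x": -0.0016, "y": 0.0019, "z": 0.054, "wx": 0, "wy": 0, "wz": 0, "fingers": 0},
  {"x": -0.0016, "y": 0.0019, "z": 0.054, "wx": 0, "wy": 0, "wz": 0, "fingers": 0},
  {"x": -0.0016, "y": 0.0019, "z": 0.054, "wx": 0, "wy": 0, "wz": 0, "fingers": 0},
])

```text
time: 4.25
ee_pos: [548.4, 231.4, 88.3]
eef_rot: [-179.9, 0.1, -121.6]
wrist_force: [0.8, -1.7, 3.1]
finger_gap: 12.5
grasp_force: 60.7
```

jog_arm([
  {"x": 0, "y": 0, "z": 0, "wx": 0, "wy": 0, "wz": 0.1, "fingers": 0},
  {"x": 0, "y": 0, "z": 0, "wx": 0, "wy": 0, "wz": 0.2, "fingers": 0},
  {"x": 0, "y": 0, "z": 0, "wx": 0, "wy": 0, "wz": 0.3, "fingers": 0},
  {"x": 0, "y": 0, "z": 0, "wx": 0, "wy": 0, "wz": 0.4, "fingers": 0},
  {"x": 0, "y": 0, "z": 0, "wx": 0, "wy": 0, "wz": 0.5, "fingers": 0},
  {"x": 0, "y": 0, "z": 0, "wx": 0, "wy": 0, "wz": 0.6, "fingers": 0},
  {"x": 0, "y": 0, "z": 0, "wx": 0, "wy": 0, "wz": 0.65, "fingers": 0},
  {"x": 0, "y": 0, "z": 0, "wx": 0, "wy": 0, "wz": 0.7, "fingers": 0},
])

```text
time: 5.25
ee_pos: [548.2, 231.9, 88.4]
eef_rot: [179.9, 0.1, 175.3]
wrist_force: [-1.0, 1.2, 4.4]
finger_gap: 12.1
grasp_force: 60.9
```

jog_arm([
  {"x": 0, "y": 0, "z": 0, "wx": 0, "wy": 0, "wz": 0.1, "fingers": 0},
  {"x": 0, "y": 0, "z": 0, "wx": 0, "wy": 0, "wz": 0.2, "fingers": 0},
  {"x": 0, "y": 0, "z": 0, "wx": 0, "wy": 0, "wz": 0.3, "fingers": 0},
  {"x": 0, "y": 0, "z": 0, "wx": 0, "wy": 0, "wz": 0.4, "fingers": 0},
  {"x": 0, "y": 0, "z": 0, "wx": 0, "wy": 0, "wz": 0.5, "fingers": 0},
  {"x": 0, "y": 0, "z": 0, "wx": 0, "wy": 0, "wz": 0.57, "fingers": 0},
  {"x": 0, "y": 0, "z": 0, "wx": 0, "wy": 0, "wz": 0.625, "fingers": 0},
  {"x": 0, "y": 0, "z": 0, "wx": 0, "wy": 0, "wz": 0.625, "fingers": 0},
])

```text
time: 6.25
ee_pos: [548.5, 232.3, 88.4]
eef_rot: [179.8, -0.0, 119.2]
wrist_force: [0.5, 2.3, 3.8]
finger_gap: 12.4
grasp_force: 60.9
```

jog_arm([
  {"x": 0, "y": 0, "z": 0, "wx": 0, "wy": 0, "wz": 0, "fingers": 0},
  {"x": 0, "y": 0, "z": 0, "wx": 0, "wy": 0, "wz": 0, "fingers": 0.6},
  {"x": 0, "y": 0, "z": 0, "wx": 0, "wy": 0, "wz": 0, "fingers": 0.6},
  {"x": 0, "y": 0, "z": 0, "wx": 0, "wy": 0, "wz": 0, "fingers": 0.6},
  {"x": 0, "y": 0, "z": -0.04, "wx": 0, "wy": 0, "wz": 0, "fingers": 0.6},
  {"x": 0, "y": 0, "z": -0.08, "wx": 0, "wy": 0, "wz": 0, "fingers": 0.6},
  {"x": 0, "y": 0, "z": -0.12, "wx": 0, "wy": 0, "wz": 0, "fingers": 0.3},
  {"x": 0, "y": 0, "z": -0.12, "wx": 0, "wy": 0, "wz": 0, "fingers": 0},
])

```text
time: 7.25
ee_pos: [550.1, 231.9, 211.8]
eef_rot: [179.5, 0.1, 119.2]
wrist_force: [0.9, 0.1, -0.1]
finger_gap: 15.3
grasp_force: 0.0
```

Run:
```python
from h import *
c,K=cam("scene"); a=cv2.resize(c["frame"][160:310,240:480],None,fx=2.5,fy=2.5,interpolation=cv2.INTER_CUBIC)
c,K=cam("top"); cv2.imwrite("pics/t3.png",cv2.resize(c["frame"][140:295,315:475],None,fx=3,fy=3,interpolation=cv2.INTER_CUBIC)); cv2.imwrite("pics/s3.png",a)
o=r.get_obs();print(o["time"],o["ee_pos"],o["eef_rot"],o["finger_gap"])
```

```text
7.35 [547.23052942 231.15689635 207.08427342] [-1.79980922e+02  4.57940877e-03  1.19165663e+02] 0.8521440161324205
```

View pics/t3.png

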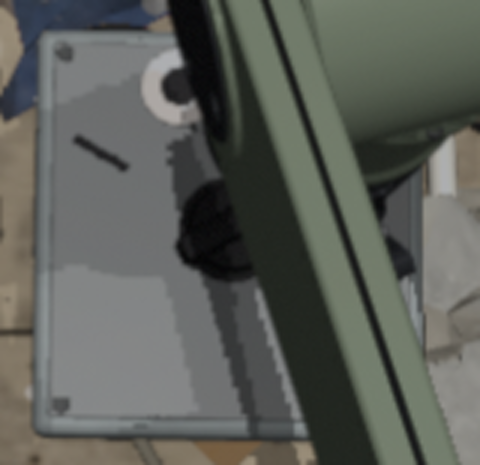

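The arm hides the pointer, but the tail shows at the lower left (185,250), as expected after a 120° turn. I'll check it in the side view.

View pics/s3.png

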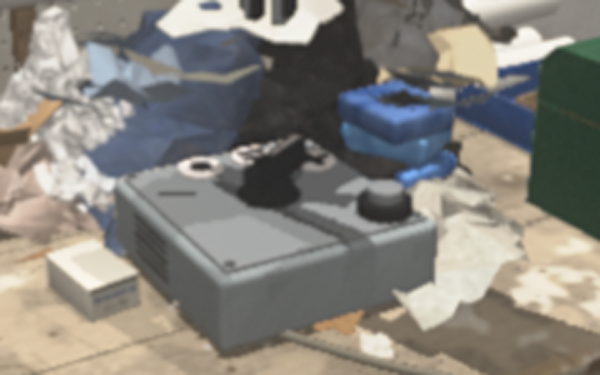

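The wing now runs from (240,185) to (310,150) in the crop, ending at the fan tile. I'll confirm the angle from the depth data.

Run:
```python
from h import *
c,K=cam("scene")
P=np.array([px2w(c,K,u,v) for v in range(200,260) for u in range(310,390)])
m=(P[:,2]>95)&(P[:,2]<110)&(np.hypot(P[:,0]-547.5,P[:,1]-231.4)<56); Q=P[m]
print(len(Q),Q.min(0),Q.max(0)); l=cv2.fitLine(Q[:,:2].astype(np.float32),cv2.DIST_HUBER,0,.01,.01).ravel();print(l,np.degrees(np.arctan2(l[1],l[0])))
```

```text
210 [529.84623887 190.06910367  95.17698959] [575.44329538 262.98062974 106.5634116 ]
[ 4.5318416e-01 -8.9141691e-01  5.4884576e+02  2.2748399e+02] -63.051834
```

The pointer reads −63° (fan is at about −61.6°), so it is home. Next I move over the button with the fingers shut.

jog_arm([
  {"x": -0.0178, "y": -0.091, "z": 0, "wx": 0, "wy": 0, "wz": 0, "fingers": 0},
  {"x": -0.0178, "y": -0.091, "z": 0, "wx": 0, "wy": 0, "wz": 0, "fingers": 0},
  {"x": -0.0178, "y": -0.091, "z": 0, "wx": 0, "wy": 0, "wz": 0, "fingers": 0},
  {"x": -0.0178, "y": -0.091, "z": 0.05, "wx": 0, "wy": 0, "wz": 0, "fingers": 0},
  {"x": -0.0178, "y": -0.091, "z": 0.09, "wx": 0, "wy": 0, "wz": 0, "fingers": 0},
  {"x": -0.0178, "y": -0.091, "z": 0.1, "wx": 0, "wy": 0, "wz": 0, "fingers": 0},
  {"x": -0.0178, "y": -0.091, "z": 0.1, "wx": 0, "wy": 0, "wz": 0, "fingers": 0},
  {"x": -0.0178, "y": -0.091, "z": 0.1, "wx": 0, "wy": 0, "wz": 0, "fingers": 0},
])

```text
time: 8.4
ee_pos: [478.4, 171.9, 108.9]
eef_rot: [179.8, 0.1, 119.2]
wrist_force: [0.1, -0.0, -0.1]
finger_gap: 0.5
grasp_force: 0.0
```

jog_arm([
  {"x": 0.001, "y": -0.001, "z": 0.01, "wx": 0, "wy": 0, "wz": 0, "fingers": 0},
  {"x": 0.001, "y": -0.001, "z": 0.015, "wx": 0, "wy": 0, "wz": 0, "fingers": 0},
  {"x": 0.001, "y": -0.001, "z": 0.018, "wx": 0, "wy": 0, "wz": 0, "fingers": 0},
  {"x": 0.001, "y": -0.001, "z": 0.02, "wx": 0, "wy": 0, "wz": 0, "fingers": 0},
  {"x": 0.001, "y": -0.001, "z": 0.021, "wx": 0, "wy": 0, "wz": 0, "fingers": 0},
  {"x": 0.001, "y": -0.001, "z": 0.021, "wx": 0, "wy": 0, "wz": 0, "fingers": 0},
])

```text
time: 9.15
ee_pos: [475.3, 171.9, 86.5]
eef_rot: [-180.0, -0.0, 119.2]
wrist_force: [-2.1, 1.1, 3.8]
finger_gap: 0.1
grasp_force: 2.3
```

jog_arm([
  {"x": 0, "y": 0, "z": 0.001, "wx": 0, "wy": 0, "wz": 0, "fingers": 0},
  {"x": 0, "y": 0, "z": 0.002, "wx": 0, "wy": 0, "wz": 0, "fingers": 0},
  {"x": 0, "y": 0, "z": 0.002, "wx": 0, "wy": 0, "wz": 0, "fingers": 0},
])

```text
time: 9.52
ee_pos: [475.4, 171.9, 85.9]
eef_rot: [-180.0, -0.0, 119.2]
wrist_force: [-6.1, -1.1, 14.2]
finger_gap: 0.3
grasp_force: 7.1
```

The force rose from 3.8 to 14 N, well past the 5 N spring, so the button has bottomed. Lifting off.

jog_arm([
  {"x": 0, "y": 0, "z": 0, "wx": 0, "wy": 0, "wz": 0, "fingers": 0},
  {"x": 0, "y": 0, "z": -0.02, "wx": 0, "wy": 0, "wz": 0, "fingers": 0},
  {"x": 0, "y": 0, "z": -0.06, "wx": 0, "wy": 0, "wz": 0, "fingers": 0},
  {"x": 0, "y": 0, "z": -0.1, "wx": 0, "wy": 0, "wz": 0, "fingers": 0},
  {"x": 0, "y": 0, "z": -0.13, "wx": 0, "wy": 0, "wz": 0, "fingers": 0},
  {"x": 0, "y": 0, "z": -0.13, "wx": 0, "wy": 0, "wz": 0, "fingers": 0},
])

```text
time: 10.28
ee_pos: [477.6, 172.1, 216.9]
eef_rot: [179.6, 0.1, 119.2]
wrist_force: [-0.3, 0.0, -0.6]
finger_gap: 0.2
grasp_force: 0.0
```

Run:
```python
from h import *
c,K=cam("scene"); cv2.imwrite("pics/s4.png",cv2.resize(c["frame"][160:310,240:480],None,fx=2.5,fy=2.5,interpolation=cv2.INTER_CUBIC))
o=r.get_obs();print(o["ee_pos"],o["wrist_force"])
P=np.array([px2w(c,K,u,v) for v in range(200,260) for u in range(310,420)])
b=P[(np.hypot(P[:,0]-476.5,P[:,1]-171.5)<9)];print("btn z",np.median(b[:,2]),len(b))
Q=P[(P[:,2]>95)&(P[:,2]<110)&(np.hypot(P[:,0]-547.5,P[:,1]-231.4)<56)]
l=cv2.fitLine(Q[:,:2].astype(np.float32),cv2.DIST_HUBER,0,.01,.01).ravel();print(np.degrees(np.arctan2(l[1],l[0])))
```

```text
[476.08803093 171.87833917 214.83408241] [-0.67705846 -0.50318283 -0.62247963]
btn z 92.82711284242004 30
-62.681976
```

View pics/s4.png

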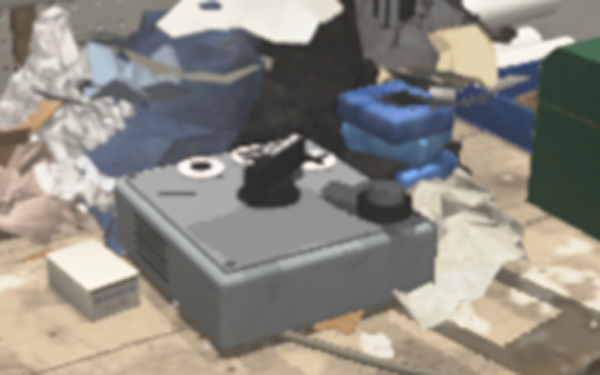

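The pointer ends at the fan tile at (318,158), the button is up at (385,190), and the carton hasn't moved. Handing in.

```bash
python3 -c "
from cell import r
print(r.hand_in())"
```

```text
the job is handed in; nothing more can be done
None
```

The knob's pointer is at the fan tile, and the start button was pressed to its stop and came back up. I handed the job in at about 10 s, but no verdict came back.

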